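Check bore depths of fresh castings in the mould and sort them

ROBOT

A 6-joint arm with a two-finger parallel gripper is mounted at the origin on a cart in front of the work surface, level with it; the furniture and walls round the work are solid. World frame = base frame: x ahead of the robot, y to its left, z up, the work surface at z = 0. Lengths are in mm, angles in rad, forces in N, time in s.
With the tool pointing down it reaches from about 400 to 925 mm from the base axis. Payload 12.5 kg.
Tool frame: the origin (TCP) lies midway between the tips of the shut fingers; the grasp point (between the pads) lies 19 mm behind it; z points along the fingers, y is the line along which they close (so a half turn about z gives the same grasp; the last joint's range is limited). The gripper opens to 95 mm and grips with 3 to 60 N. Pads are 20 mm wide; open, the fingers measure 119 mm over their backs; the gripper's body (75 mm by 180 mm) begins 59 mm behind the grasp point.
Start: joints at [1.179, 0.491, 1.559, -0, 1.092, -0.106], TCP at [176.186, 599.671, 214.661] pointing down, gripper open.
Joint ranges: [-3.1, 3.1], [-0.84, 2.19], [0.05, 2.79], [-1.13, 4.28], [0.06, 2.93], [-2.69, 2.69]. Speed limits (rad/s): [2.22, 2.22, 2.79, 3.14, 3.14, 3.14].

INTERFACE

Orientations are given as a unit quaternion [w, x, y, z].
In Python, from station import robot, vision, ticket gives the robot as it stands (robot), with the cameras (vision) and the job (ticket).
- The arm moves only by the tool inch_along, called after "Emit:" by a JSON object that holds its "fn" and its "kwargs". Schema: {"type":"object","properties":{"steps":{"type":"array","items":{"type":"array","items":{"type":"number"},"minItems":7,"maxItems":7},"minItems":1,"maxItems":12},"only":{"type":"string"},"quiet":{"type":"boolean"},"lines":{"type":"string"}},"required":["steps"],"additionalProperties":false}. steps is a list of rows, 1 to 12 of them, each of 7 numbers: the opening from 0.0 (shut) to 1.0 (fully open), then dx, dy, dz in a scale on which 1.0 is 60 cm, then a rotation vector rx, ry, rz in a scale on which 1.0 is pi rad; each row is the pose to reach, as a shift and turn from the pose commanded when the call began, along the tool's axes at that moment; what a row does not reach only later rows make up. A row lasts 1/10 s, in which the tool goes at most 50 mm and 0.15 rad, less where a joint would pass 70% of its speed; a pose out of reach is approached as far as the arm can. The fingers move at their own pace and stop on an object; the grip force is fixed at half the most. Time passes only in rows, so rows that do not move let the fingers close. The tool returns the time, the measured TCP pose, the force, the opening and the grip force at its end. only (a regular expression) keeps the lines of the reply that match it, lines (a string "A,B") keeps lines A to B, and quiet returns only ok. Input that does not fit is refused with a message, and nothing moves.
- robot.observe(): the state, without advancing time (a new reading comes with each control period).
- vision.grab_frame(name): name is "side" or "top"; returns the picture (420x560x3 uint8, red, green, blue); there is no depth.
- vision.calibration(name): a dict with "fx", "fy", "cx", "cy" (pixels), "T" (4x4, takes a point from camera to world coordinates). Camera axes: x right, y down, z forward; pixel columns grow to the right and rows downward; lengths in mm; the calibration is good to about 2 mm. A picture is of the moment at which its call begins. calibration takes no time and is no camera call.
- ticket.sign_off(): hands the job in; it is judged then, once.
The state is a dict: "time_s": time; "joint_pos": joint angles; "joint_velocities": joint speeds; "effort": joint torques, N m; "ee_pos": TCP position; "eef_rot": TCP orientation; "force": force on the tool from outside, world axes, zero at the start; "wrist_torque": the same for the moment, N m; "finger_gap": opening from 0.0 (shut) to 1.0 (fully open); "grasp_force": force on a finger pad.
Only numpy, scipy, OpenCV 4.12 (cv2) and the standard library are available. Lean on these libraries where they do the work, as an engineer would, in place of code of your own. Each camera call takes 0.05 s, during which the arm holds its last target. There are 200 camera calls.

TASK

First prove the depth gauge in the setting block, then check every casting in the open mould, cavity by cavity from left to right as on the record sheet: each time stand the foot on top and press the rod down until it bottoms. Then lift the castings out: those bored 40 mm or deeper go into the steel tray, standing upright on their flanges, the short ones into the plywood box. Leave the gauge standing upright on its mat and do not disturb the ratchet and the torch.

Things in the scene. Friction and masses are not known exactly. Their poses are not given: they have to be found in the camera images.
- mould: open lower mould half, fixed: dark steel block 94 x 316 mm (x, y), 34 mm high; row of four round cavities 53 mm across, 18 mm deep (floor 16 mm above the bench), 76 mm apart, at y = +114, +38, -38, -114 mm (left to right); guide pins 13 mm high at two corners. Origin: centre of underside. Castings lie in it loose, flange down, bosses 44 mm above its face; cavities may be empty
- casting_1: aluminium casting 62 mm high: round flange 50 mm across, 18 mm high, with a round boss 32 mm across, 44 mm tall on it (small ribs at its foot, to 31 mm up), 0.11 to 0.22 kg. Origin: centre of underside; z up the axis. Blind bore 14 mm across down the axis from the boss's top; depth 30 to 45 mm, never 34 to 41, unrelated to the name. At most one of these lies in each cavity; the others are absent
- casting_2: aluminium casting 62 mm high: round flange 50 mm across, 18 mm high, with a round boss 32 mm across, 44 mm tall on it (small ribs at its foot, to 31 mm up), 0.11 to 0.22 kg. Origin: centre of underside; z up the axis. Blind bore 14 mm across down the axis from the boss's top; depth 30 to 45 mm, never 34 to 41, unrelated to the name. At most one of these lies in each cavity; the others are absent
- casting_3: aluminium casting 62 mm high: round flange 50 mm across, 18 mm high, with a round boss 32 mm across, 44 mm tall on it (small ribs at its foot, to 31 mm up), 0.11 to 0.22 kg. Origin: centre of underside; z up the axis. Blind bore 14 mm across down the axis from the boss's top; depth 30 to 45 mm, never 34 to 41, unrelated to the name. At most one of these lies in each cavity; the others are absent
- casting_4: aluminium casting 62 mm high: round flange 50 mm across, 18 mm high, with a round boss 32 mm across, 44 mm tall on it (small ribs at its foot, to 31 mm up), 0.11 to 0.22 kg. Origin: centre of underside; z up the axis. Blind bore 14 mm across down the axis from the boss's top; depth 30 to 45 mm, never 34 to 41, unrelated to the name. At most one of these lies in each cavity; the others are absent
- casting_5: aluminium casting 62 mm high: round flange 50 mm across, 18 mm high, with a round boss 32 mm across, 44 mm tall on it (small ribs at its foot, to 31 mm up), 0.11 to 0.22 kg. Origin: centre of underside; z up the axis. Blind bore 14 mm across down the axis from the boss's top; depth 30 to 45 mm, never 34 to 41, unrelated to the name. At most one of these lies in each cavity; the others are absent
- casting_6: aluminium casting 62 mm high: round flange 50 mm across, 18 mm high, with a round boss 32 mm across, 44 mm tall on it (small ribs at its foot, to 31 mm up), 0.11 to 0.22 kg. Origin: centre of underside; z up the axis. Blind bore 14 mm across down the axis from the boss's top; depth 30 to 45 mm, never 34 to 41, unrelated to the name. At most one of these lies in each cavity; the others are absent
- casting_7: aluminium casting 62 mm high: round flange 50 mm across, 18 mm high, with a round boss 32 mm across, 44 mm tall on it (small ribs at its foot, to 31 mm up), 0.11 to 0.22 kg. Origin: centre of underside; z up the axis. Blind bore 14 mm across down the axis from the boss's top; depth 30 to 45 mm, never 34 to 41, unrelated to the name. At most one of these lies in each cavity; the others are absent
- casting_8: aluminium casting 62 mm high: round flange 50 mm across, 18 mm high, with a round boss 32 mm across, 44 mm tall on it (small ribs at its foot, to 31 mm up), 0.11 to 0.22 kg. Origin: centre of underside; z up the axis. Blind bore 14 mm across down the axis from the boss's top; depth 30 to 45 mm, never 34 to 41, unrelated to the name. At most one of these lies in each cavity; the others are absent
- gauge: foot and sleeve of the depth gauge (0.21 kg with its rod), loose: steel foot 70 x 36 x 12 mm (long side x), on it a round sleeve 22 to 28 mm across, up to 40 mm. Origin: centre of the foot's underside; z up. A rod 6 mm across slides down its axis, at rest flush with the underside; on the rod's top a round black thumb head 28 mm across, 30 mm high, 92 to 122 mm above the underside at rest
- gauge_rod (a joint): reading of the depth gauge: how far the rod stands out below the foot, m; 0 at rest, stop at 0.049. With the foot flat on a boss and the rod bottomed it is the bore's depth (within 1 mm). The gap between sleeve and head is 52 mm less the reading
- rod_tip (a point): lower end of the gauge's rod, on its axis
- gauge_head (a point): centre of the gauge's thumb head, 107 mm above the foot's underside at rest: grip here. Held so, the foot hangs from the head; once the foot rests on something, pressing on slides head and rod down against a spring (2.5 N at first, 4.5 N at 49 mm) until the tip meets the bottom; lifted, the spring draws the rod back in
- mat: thin black rubber mat 110 x 170 mm (x, y), 3 mm thick, fixed on the bench; gauge and setting block stand on it, the gauge on the left (+y). Origin: centre of underside
- setting_block: setting block for the gauge, loose, 0.7 kg, on the right of the mat: upright round steel block 50 mm across, 52 mm high, with a blind bore 14 mm across and 40 mm deep down its axis from the top. Origin: centre of underside; z up
- tray: low square sheet-steel tray, fixed, 130 x 130 mm, 24 mm high (rim bead to 26 mm high, 136 mm across), walls and floor 3 mm. Origin: centre of underside
- scrap_box: square open plywood box, fixed, 130 x 130 mm, 50 mm high, walls and floor 6 mm. Origin: centre of underside. It and the tray stand one behind the other on the left of the bench; which is nearer varies
- ratchet: loose ratchet, 199 mm, lying at the front edge, left of the mould; not part of the job. Origin: centre of underside
- torch: loose black pocket torch, 106 mm, lying on the right; not part of the job. Origin: centre of underside

How it is judged (in metres and radians):
On the way, in this order (a step that is already met when the one before it is completed fails the run):
1. the gauge's foot sits on the setting block and its rod stands on the bottom of the block's bore (horizontal distance between rod_tip and setting_block below 0.007 m and z of rod_tip in the frame of setting_block below 0.0145 m and z of gauge in the frame of setting_block between 0.048 and 0.056 m), for 0.2 s.
2. the gauge's foot sits on the boss in the first cavity from the left, in the mould, and its rod stands on the bottom of the bore (skipped if the cavity is empty) (((horizontal distance between rod_tip and casting_1 below 0.007 m and z of rod_tip in the frame of casting_1 below 0.0205 m and z of gauge in the frame of casting_1 between 0.058 and 0.066 m and height (world z) of casting_1 below 0.03 m) or (horizontal distance between rod_tip and casting_5 below 0.007 m and z of rod_tip in the frame of casting_5 below 0.0325 m and z of gauge in the frame of casting_5 between 0.058 and 0.066 m and height (world z) of casting_5 below 0.03 m))), for 0.2 s.
3. the gauge's foot sits on the boss in the second cavity from the left, in the mould, and its rod stands on the bottom of the bore (skipped if the cavity is empty) (((horizontal distance between rod_tip and casting_2 below 0.007 m and z of rod_tip in the frame of casting_2 below 0.0335 m and z of gauge in the frame of casting_2 between 0.058 and 0.066 m and height (world z) of casting_2 below 0.03 m) or (horizontal distance between rod_tip and casting_6 below 0.007 m and z of rod_tip in the frame of casting_6 below 0.0215 m and z of gauge in the frame of casting_6 between 0.058 and 0.066 m and height (world z) of casting_6 below 0.03 m))), for 0.2 s.
4. the gauge's foot sits on the boss in the third cavity from the left, in the mould, and its rod stands on the bottom of the bore (skipped if the cavity is empty) (((horizontal distance between rod_tip and casting_3 below 0.007 m and z of rod_tip in the frame of casting_3 below 0.0315 m and z of gauge in the frame of casting_3 between 0.058 and 0.066 m and height (world z) of casting_3 below 0.03 m) or (horizontal distance between rod_tip and casting_7 below 0.007 m and z of rod_tip in the frame of casting_7 below 0.0195 m and z of gauge in the frame of casting_7 between 0.058 and 0.066 m and height (world z) of casting_7 below 0.03 m))), for 0.2 s.
5. the gauge's foot sits on the boss in the fourth cavity from the left, in the mould, and its rod stands on the bottom of the bore (skipped if the cavity is empty) (((horizontal distance between rod_tip and casting_4 below 0.007 m and z of rod_tip in the frame of casting_4 below 0.0225 m and z of gauge in the frame of casting_4 between 0.058 and 0.066 m and height (world z) of casting_4 below 0.03 m) or (horizontal distance between rod_tip and casting_8 below 0.007 m and z of rod_tip in the frame of casting_8 below 0.034 m and z of gauge in the frame of casting_8 between 0.058 and 0.066 m and height (world z) of casting_8 below 0.03 m))), for 0.2 s.
At the end, for the whole second after the job is handed in: castings bored 40 mm or deeper stand upright (0.12 rad) on the tray's floor, axis within 50 mm of its middle along both sides; shorter ones lie in the plywood box; all at rest; gauge upright on the mat, its middle over the mat; ratchet, torch within 30 mm of their places (x of casting_1 in the frame of tray between -0.05 and 0.05 m and y of casting_1 in the frame of tray between -0.05 and 0.05 m and linear speed of each of casting_1, casting_4, casting_6, casting_7, casting_2, casting_3, casting_5, casting_8 below 0.02 m/s and angle between each of casting_1, casting_4, casting_6, casting_7's own z axis and vertical below 0.12 rad and z of each of casting_1, casting_4, casting_6, casting_7 in the frame of tray below 0.012 m and x of casting_4 in the frame of tray between -0.05 and 0.05 m and y of casting_4 in the frame of tray between -0.05 and 0.05 m and x of casting_6 in the frame of tray between -0.05 and 0.05 m and y of casting_6 in the frame of tray between -0.05 and 0.05 m and x of casting_7 in the frame of tray between -0.05 and 0.05 m and y of casting_7 in the frame of tray between -0.05 and 0.05 m and x of casting_2 in the frame of scrap_box between -0.058 and 0.058 m and y of casting_2 in the frame of scrap_box between -0.058 and 0.058 m and z of each of casting_2, casting_3, casting_5, casting_8 in the frame of scrap_box below 0.045 m and x of casting_3 in the frame of scrap_box between -0.058 and 0.058 m and y of casting_3 in the frame of scrap_box between -0.058 and 0.058 m and x of casting_5 in the frame of scrap_box between -0.058 and 0.058 m and y of casting_5 in the frame of scrap_box between -0.058 and 0.058 m and x of casting_8 in the frame of scrap_box between -0.058 and 0.058 m and y of casting_8 in the frame of scrap_box between -0.058 and 0.058 m and x of gauge in the frame of mat between -0.055 and 0.055 m and y of gauge in the frame of mat between -0.085 and 0.085 m and angle between gauge's own z axis and vertical below 0.1 rad and z of gauge in the frame of mat below 0.008 m and distance of each of ratchet, torch from where it was at the start of the episode below 0.03 m); the robot touches nothing.
Of casting_1, casting_5 only 1 to 1 are there at a start; the rules pass over those that are not, and their reading is None.
Of casting_4, casting_8 only 1 to 1 are there at a start; the rules pass over those that are not, and their reading is None.
Of casting_2, casting_6, casting_3, casting_7 only 1 to 2 are there at a start; the rules pass over those that are not, and their reading is None.
At some moment in a run one of gauge may be knocked a few centimetres aside while the robot is not near it.
Once in a run the grip may slacken for a moment while it holds something.
It also fails if it takes over 200 s, if anything falls off the work surface, if the arm or the gripper's body presses on something with over 40 N, if the wrist force passes 120 N, or if a joint passes its speed limit or range.

## Working session

There is one attempt and no reset: what is moved stays moved. The work goes in short steps, Python scripts to look and compute and a tool call to move; the robot and the scene stay as the last step left them, time stands still between calls to the robot, and variables do not carry over. Pictures are saved under pics/ and viewed, at most 14 in all, crops included, and the job is handed in when it is done.

```bash
ls; mkdir -p pics; python3 - <<'E'
from station import robot, vision, ticket
import cv2
for n in("side","top"):
    f=vision.grab_frame(n); cv2.imwrite(f"pics/{n}0.png",cv2.cvtColor(f,cv2.COLOR_RGB2BGR)); c=vision.calibration(n); print(n,{k:(v.round(3).tolist() if k=="T" else v) for k,v in c.items()})
print(robot.observe())
E
```

```text
pics
station.py
side {'fx': 533.2740259997236, 'fy': 533.2740259997236, 'cx': 291.18861432291015, 'cy': 216.61459988841676, 'T': [[0.996, 0.064, -0.06, 594.541], [0.087, -0.62, 0.78, -1304.59], [0.012, -0.782, -0.623, 1056.126], [0.0, 0.0, 0.0, 1.0]]}
top {'fx': 437.1989034412205, 'fy': 437.1989034412205, 'cx': 290.9148733388996, 'cy': 217.97741849614238, 'T': [[-0.004, -0.998, 0.063, 408.417], [-1.0, 0.004, 0.003, -127.2], [-0.003, -0.063, -0.998, 1416.392], [0.0, 0.0, 0.0, 1.0]]}
{'time_s': 0.1, 'joint_pos': array([ 1.17939520e+00,  4.91478682e-01,  1.55935890e+00,  1.76120852e-05,
        1.09169659e+00, -1.05625955e-01]), 'joint_velocities': array([ 9.11823288e-05, -2.54278620e-03, -4.30811442e-04, -6.96411390e-04,
        1.97271125e-03,  4.70440719e-04]), 'effort': array([ 2.02697513e-03, -6.13615894e+01, -2.58606774e+01,  6.93452102e-02,
        4.70125722e-02,  6.81243904e-06]), 'ee_pos': array([176.10159212, 599.47014028, 214.14317915]), 'eef_rot': array([-1.23361968e-04,  1.42405867e-01,  9.89808238e-01, -4.54374515e-04]), 'force': array([ 0.04196342, -0.02131424, -0.53194819]), 'wrist_torque': array([0.01352202, 0.03489224, 0.0267307 ]), 'grasp_force': 0.0, 'finger_gap': 1.0002123262145717}
```

View pics/top0.png

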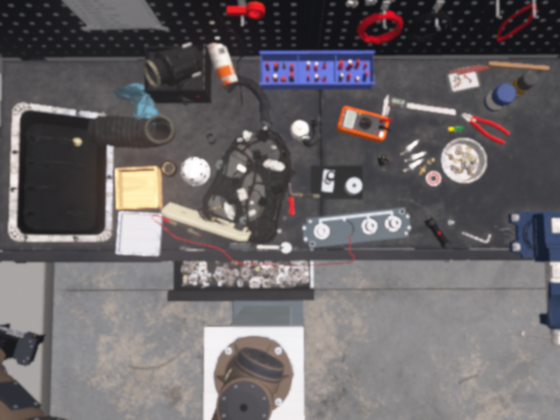

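View pics/side0.png

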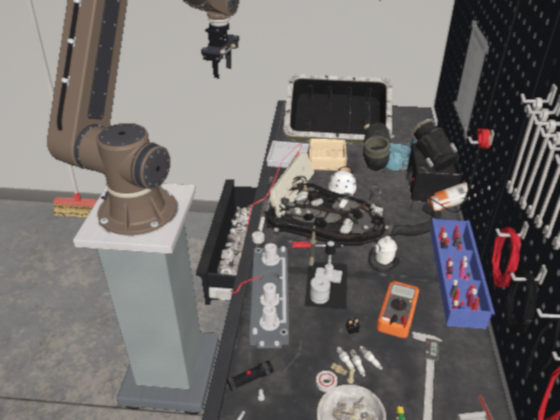

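Top view: base at about (245,400). The mould is centred near (356,228) with castings at columns 322, 369 and 393, so cavity 2 is empty. Gauge is at (327,180) and the block at (354,185). The box is at (138,188) and the tray at (138,233). The side view shows bosses near (270,250), (269,290) and (269,315). I'll zoom in on both views.

```bash
python3 - <<'E'
import cv2,numpy as np
t=cv2.imread("pics/top0.png");s=cv2.imread("pics/side0.png")
a=cv2.resize(t[160:260,290:420],None,fx=6,fy=6,interpolation=cv2.INTER_CUBIC)
cv2.imwrite("pics/a.png",a)
cv2.imwrite("pics/b.png",cv2.resize(s[225:355,235:365],None,fx=4.6,fy=4.6,interpolation=cv2.INTER_CUBIC))
E
```

```text
(no output)
```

View pics/a.png

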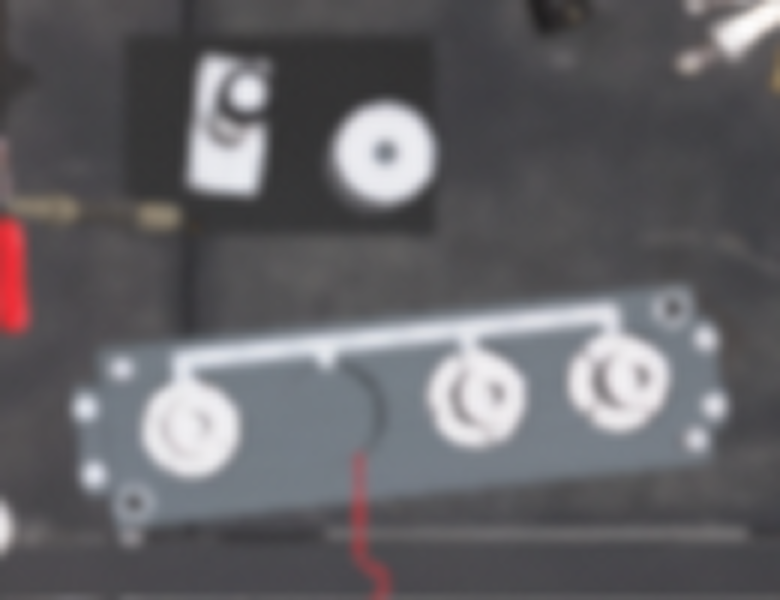

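View pics/b.png

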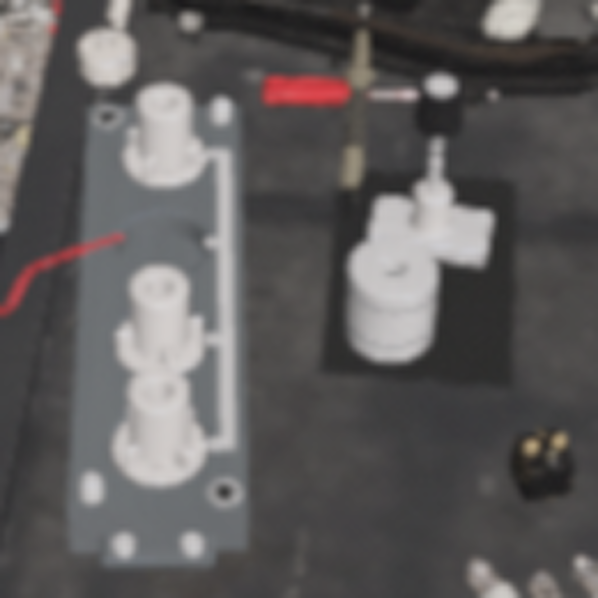

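Cavities 1, 3 and 4 are filled. In the top zoom the flanges are at about (191,428), (477,398) and (619,382), the block at (385,152) and the head disc at (248,92). In the side zoom the boss tops are at (164,100), (159,288) and (158,390), and the block top is at (393,262). Next I'll measure these.

```bash
cat > h.py <<'E'
import cv2,numpy as np
from station import robot, vision, ticket
from scipy.spatial.transform import Rotation as R
def ray(n,p,z):
    c=vision.calibration(n);T=np.array(c["T"]);d=T[:3,:3]@[(p[0]-c["cx"])/c["fx"],(p[1]-c["cy"])/c["fy"],1];o=T[:3,3]
    return (o+d*(z-o[2])/d[2])[:2]
def px(n,P):
    c=vision.calibration(n);T=np.array(c["T"]);q=T[:3,:3].T@(np.array(P)-T[:3,3]);return np.array([c["fx"]*q[0]/q[2]+c["cx"],c["fy"]*q[1]/q[2]+c["cy"]])
def grab(n,f=None):
    im=cv2.cvtColor(vision.grab_frame(n),cv2.COLOR_RGB2BGR)
    if f: cv2.imwrite("pics/"+f,im)
    return im
def cen(im,p,r,lo,f=6,k=0,hi=256):
    """centroid & bbox of bright blob near p (orig px), window r"""
    x0,y0=int(p[0]-r),int(p[1]-r);c=cv2.resize(im[y0:y0+2*r,x0:x0+2*r],None,fx=f,fy=f,interpolation=cv2.INTER_CUBIC)
    g=c.min(2);m=((g>lo)&(g<hi)).astype(np.uint8)
    if k: m=cv2.morphologyEx(m,cv2.MORPH_OPEN,cv2.getStructuringElement(2,(k,k)))
    cs=cv2.findContours(m,0,1)[0];ct=max(cs,key=cv2.contourArea)
    o=lambda q:((q[0]+.5)/f-.5+x0,(q[1]+.5)/f-.5+y0)
    M=cv2.moments(ct);(ex,ey),er=cv2.minEnclosingCircle(ct);rc=cv2.minAreaRect(ct)
    return dict(c=o((M["m10"]/M["m00"],M["m01"]/M["m00"])),e=o((ex,ey)),er=er/f,rc=(o(rc[0]),np.array(rc[1])/f,rc[2]))
def rel(P,yaw=None):
    """tool-axes shift from the present pose to world P"""
    o=robot.observe();q=o["eef_rot"];Rm=R.from_quat([*q[1:],q[0]]);return (Rm.inv().apply(np.array(P)-o["ee_pos"])).round(1)
E
python3 - <<'E'
from h import *
t=cv2.imread("pics/top0.png");s=cv2.imread("pics/side0.png")
o=lambda p,f,x0,y0:((p[0]+.5)/f-.5+x0,(p[1]+.5)/f-.5+y0)
for nm,p,z,k in(("c1",(191,428),34,31),("c3",(477,398),34,31),("c4",(619,382),34,31),("blk",(385,152),55,0)):
    q=o(p,6,290,160);c=cen(t,q,13,150,k=k);print(nm,"man",ray("top",q,z).round(1),"cen",ray("top",c["c"],z).round(1),"enc",ray("top",c["e"],z).round(1),round(c["er"],2),px("top",[500,0,z])-px("top",[500,25,z]))
    
for nm,p,z in(("c1",(164,100),78),("c3",(159,288),78),("c4",(158,390),78),("blk",(393,262),55)):
    print("side",nm,ray("side",o(p,4.6,235,225),z).round(1))
print("head",ray("top",o((248,92),6,290,160),125),ray("side",o((441,84),4.6,235,225),125))
print("foot",ray("top",o((228,125),6,290,160),15), "footcorners",[ray("top",o(p,6,290,160),15).round(0) for p in((200,53),(187,188),(262,196),(270,60))])
print("mat",[ray("top",o(p,6,290,160),3).round(0) for p in((127,38),(435,38),(435,232),(127,222))])
print("tray/box approx",ray("top",(138,233),26),ray("top",(138,188),50),"ratchet",ray("top",(273,247),5))
for n,p in (("box",(138,188)),("tray",(138,233))):
  cv2.imwrite(f"pics/{n}.png",cv2.resize(t[int(p[1])-30:int(p[1])+30,p[0]-30:p[0]+30],None,fx=9,fy=9,interpolation=2))
cv2.imwrite("pics/c.png",cv2.resize(t[155:265,100:300],None,fx=4,fy=4,interpolation=2))
E
```

```text
c1 man [ 454.5 -219. ] cen [ 457.4 -218.4] enc [ 461.9 -218.2] 10.85 [ 7.88422653 -0.03070792]
c3 man [ 469.7 -369.9] cen [ 478.6 -372. ] enc [ 481.3 -381.4] 13.8 [ 7.88422653 -0.03070792]
c4 man [ 477.9 -444.8] cen [ 482.9 -447.4] enc [ 486.4 -442.4] 11.32 [ 7.88422653 -0.03070792]
blk man [ 597.6 -320.1] cen [ 597.  -319.8] enc [ 596.8 -319.7] 8.29 [ 8.00524882 -0.03120539]
side c1 [ 453.8 -216. ]
side c3 [ 469.3 -370. ]
side c4 [ 477.5 -443.3]
side blk [ 596.3 -314.7]
head [ 618.10537138 -242.62139321] [ 617.29447601 -238.63163813]
foot [ 618.10932867 -241.52579764] footcorners [array([ 657., -227.]), array([ 584., -219.]), array([ 580., -259.]), array([ 653., -264.])]
mat [array([ 668., -188.]), array([ 667., -355.]), array([ 561., -354.]), array([ 567., -187.])]
tray/box approx [450.34616653 364.25028487] [591.31596424 358.37817128] ratchet [404.23704723 -64.60628483]
```

View pics/c.png

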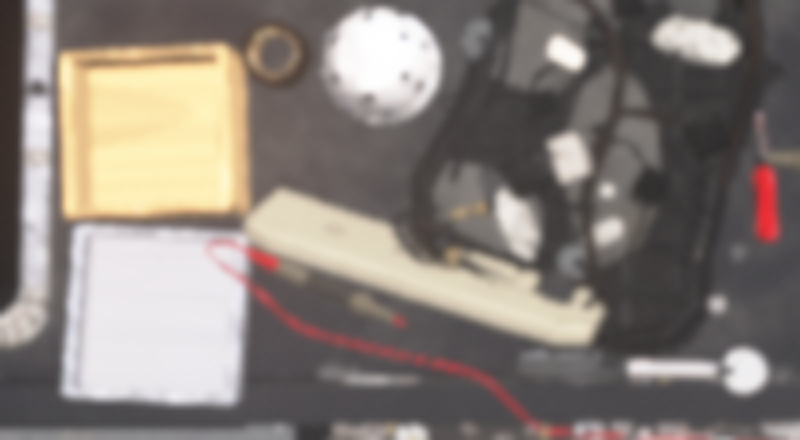

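The tray spans about (62..250, 225..405) in this crop and the box rim about (62..248, 45..218). Both views agree on the castings: spacing is 152 and 75 mm, as it must be. Next is a hover above the gauge.

```bash
python3 - <<'E'
from h import *
o=lambda p:((p[0]+.5)/4-.5+100,(p[1]+.5)/4-.5+155)
for nm,ps,z in(("tray",((72,225),(250,228),(240,405),(62,398)),26),("box",((62,50),(248,45),(247,215),(65,218)),50)):
    c=[ray("top",o(p),z) for p in ps];print(nm,np.mean(c,0).round(1),[x.round(0).tolist() for x in c])
print(rel([618,-242,170]))
E
```

```text
tray [450.2 362.3] [[521.0, 431.0], [518.0, 288.0], [378.0, 294.0], [384.0, 436.0]]
box [592.7 356.8] [[658.0, 432.0], [661.0, 285.0], [527.0, 284.0], [525.0, 427.0]]
[-661.2 -682.7   44.7]
```

The manual's scale: shifts go in shares of 60 cm and turns go in shares of pi rad. Converting my numbers, -341 mm / 600 = -0.5683, -331 mm / 600 = -0.5517.

Emit:
{"fn": "inch_along", "kwargs": {"steps": [[0.6, -0.5517, -0.5683, 0, 0, 0, 0], [0.6, -0.5517, -0.5683, 0, 0, 0, 0], [0.6, -0.5517, -0.5683, 0, 0, 0, 0], [0.6, -0.5517, -0.5683, 0, 0, 0, 0], [0.6, -0.5517, -0.5683, 0, 0, 0, 0], [0.6, -0.5517, -0.5683, 0, 0, 0, 0], [0.6, -0.5517, -0.5683, 0, 0, 0, 0], [0.6, -0.5517, -0.5683, 0, 0, 0, 0], [0.6, -0.5517, -0.5683, 0, 0, 0, 0], [0.6, -0.5517, -0.5683, 0, 0, 0, 0], [0.6, -0.5517, -0.5683, 0, 0, 0, 0], [0.6, -0.5517, -0.5683, 0, 0, 0, 0]]}}

```text
time_s: 1.3
ee_pos: [397.6, 178.9, 214.5]
eef_rot: [-0.0, 0.143, 0.99, 0.0]
force: [-0.0, 0.1, -0.1]
finger_gap: 0.602
grasp_force: 0.0
```

Emit:
{"fn": "inch_along", "kwargs": {"steps": [[0.6, -0.55, -0.5683, 0, 0, 0, 0], [0.6, -0.55, -0.5683, 0, 0, 0, 0], [0.6, -0.55, -0.5683, 0, 0, 0, 0], [0.6, -0.55, -0.5683, 0, 0, 0, 0], [0.6, -0.55, -0.5683, 0, 0, 0, 0], [0.6, -0.55, -0.5683, 0, 0, 0, 0], [0.6, -0.55, -0.5683, 0, 0, 0, 0], [0.6, -0.55, -0.5683, 0, 0, 0, 0], [0.6, -0.55, -0.5683, 0, 0, 0, 0], [0.6, -0.55, -0.5683, 0, 0, 0, 0], [0.6, -0.55, -0.5683, 0, 0, 0, 0]]}}

```text
time_s: 2.4
ee_pos: [619.3, -242.1, 213.4]
eef_rot: [-0.0, 0.143, 0.99, 0.0]
force: [-0.3, 1.1, 0.1]
finger_gap: 0.604
grasp_force: 0.0
```

```bash
python3 - <<'E'
from h import *
s=grab("side","s1.png");grab("top","t1.png")
cv2.imwrite("pics/s1z.png",cv2.resize(s[150:350,235:400],None,fx=3.6,fy=3,interpolation=2))
print(rel([618,-242,170]))
E
```

```text
[-0.6 -2.5 43.9]
```

View pics/s1z.png

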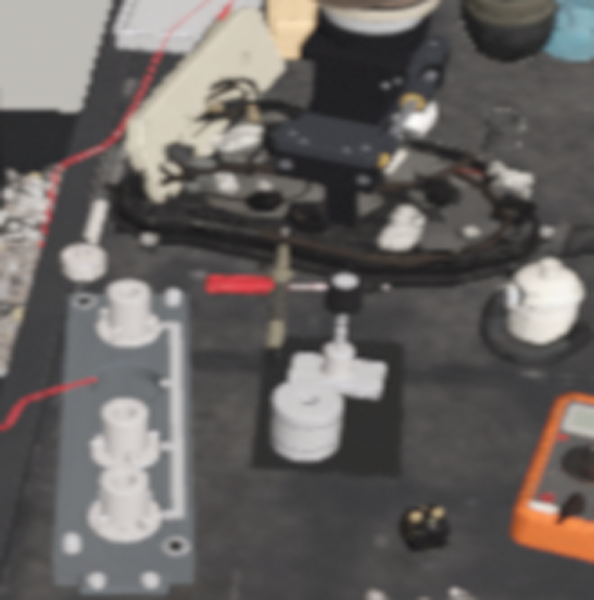

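The side view shows the fingers (341,222) directly above the thumb head (344,290), and the gauge has not moved. Descend and grip.

To row units: 120 mm / 600 = 0.2, 90 mm / 600 = 0.15.

Emit:
{"fn": "inch_along", "kwargs": {"steps": [[0.6, 0, -0.0017, 0.0833, 0, 0, 0], [0.6, 0, -0.0017, 0.15, 0, 0, 0], [0.6, 0, -0.0017, 0.2, 0, 0, 0], [0.6, 0, -0.0017, 0.2, 0, 0, 0], [0.3, 0, -0.0017, 0.2, 0, 0, 0], [0.0, 0, -0.0017, 0.2, 0, 0, 0], [0.0, 0, -0.0017, 0.2, 0, 0, 0], [0.0, 0, -0.0017, 0.2, 0, 0, 0], [0.0, 0, -0.0017, 0.2, 0, 0, 0], [0.0, 0, -0.0017, 0.2, 0, 0, 0]]}}

```text
time_s: 3.5
ee_pos: [618.1, -241.9, 95.2]
eef_rot: [0.001, 0.142, 0.99, 0.0]
force: [0.8, 1.1, 1.3]
finger_gap: 0.285
grasp_force: 30.0
```

To row units: -75 mm / 600 = -0.125, -30 mm / 600 = -0.05.

Emit:
{"fn": "inch_along", "kwargs": {"steps": [[0, 0, 0, -0.05, 0, 0, 0], [0, 0, 0, -0.125, 0, 0, 0], [0, 0, 0, -0.125, 0, 0, 0]]}}

```text
time_s: 3.8
ee_pos: [619.6, -243.0, 175.0]
eef_rot: [0.004, 0.142, 0.99, -0.001]
force: [-0.5, -0.6, -1.7]
finger_gap: 0.288
grasp_force: 30.0
```

```bash
python3 - <<'E'
from h import *
s=grab("side")
cv2.imwrite("pics/s2z.png",cv2.resize(s[200:320,290:370],None,fx=6,fy=5,interpolation=2))
e=robot.observe()["ee_pos"];print(e,"foot px expected",px("side",[e[0],e[1],e[2]-92]),rel([597.3,-319.8,e[2]]))
E
```

```text
[ 618.60515415 -242.51537754  172.09428305] foot px expected [329.95527549 256.39664388] [ -1.4 -80.2   0.1]
```

View pics/s2z.png

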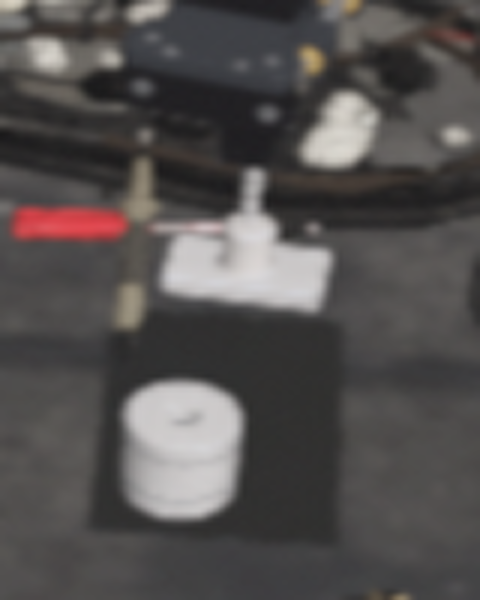

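The gauge hangs upright: sleeve top at about (252,225) and block bore at (185,418) in the zoom. I'll compare the two in one view to get the relative offset.

```bash
python3 - <<'E'
from h import *
o=lambda p:((p[0]+.5)/6-.5+290,(p[1]+.5)/5-.5+200)
e=robot.observe()["ee_pos"]
a=ray("side",o((252,225)),e[2]-92.2+40);f=ray("side",o((246,270)),e[2]-92.2+12);b=ray("side",o((184,418)),55)
print(a,f,b,"tcp",e,"diff",b-a, "bore-tcp by side",b-e[:2])
E
```

```text
[ 620.53906807 -239.43637326] [ 619.65721865 -244.18639413] [ 597.09088277 -320.57139173] tcp [ 618.60515415 -242.51537754  172.09428305] diff [-23.44818529 -81.13501846] bore-tcp by side [-21.51427137 -78.05601419]
```

To row units: -81 mm / 600 = -0.135, 50 mm / 600 = 0.0833.

Emit:
{"fn": "inch_along", "kwargs": {"steps": [[0, -0.0017, -0.0667, 0, 0, 0, 0], [0, -0.0017, -0.135, 0, 0, 0, 0], [0, -0.0017, -0.135, 0, 0, 0, 0], [0, -0.0017, -0.135, 0, 0, 0, 0], [0, -0.0017, -0.135, 0.03, 0, 0, 0], [0, -0.0017, -0.135, 0.0467, 0, 0, 0], [0, -0.0017, -0.135, 0.06, 0, 0, 0], [0, -0.0017, -0.135, 0.0733, 0, 0, 0], [0, -0.0017, -0.135, 0.0833, 0, 0, 0], [0, -0.0017, -0.135, 0.0833, 0, 0, 0]]}}

```text
time_s: 4.85
ee_pos: [596.0, -319.4, 119.0]
eef_rot: [-0.0, 0.142, 0.99, 0.0]
force: [1.0, 2.2, 3.7]
finger_gap: 0.286
grasp_force: 30.0
```

```bash
python3 - <<'E'
from h import *
s=grab("side")
cv2.imwrite("pics/s3z.png",cv2.resize(s[220:320,290:370],None,fx=6,fy=6,interpolation=2))
print(robot.observe())
E
```

```text
{'time_s': 4.9, 'joint_pos': array([-5.89899601e-01,  6.59517812e-01,  1.51575037e+00,  6.03632578e-04,
        9.66640370e-01, -1.87537863e+00]), 'joint_velocities': array([-0.00219708, -0.01029176, -0.00668673, -0.00206849,  0.00723342,
       -0.00201332]), 'effort': array([-1.76093649e+00, -6.64723921e+01, -2.26742399e+01, -6.95011038e-01,
       -3.81373633e-01,  1.19963352e-02]), 'ee_pos': array([ 596.11448219, -319.58024202,  119.52948991]), 'eef_rot': array([-3.50029460e-05,  1.42344998e-01,  9.89817061e-01,  2.92244356e-04]), 'force': array([0.17468765, 2.53600573, 3.48774065]), 'wrist_torque': array([ 0.670463  , -0.0555945 ,  0.06663966]), 'grasp_force': 29.997698664665222, 'finger_gap': 0.29029584396284913}
```

View pics/s3z.png

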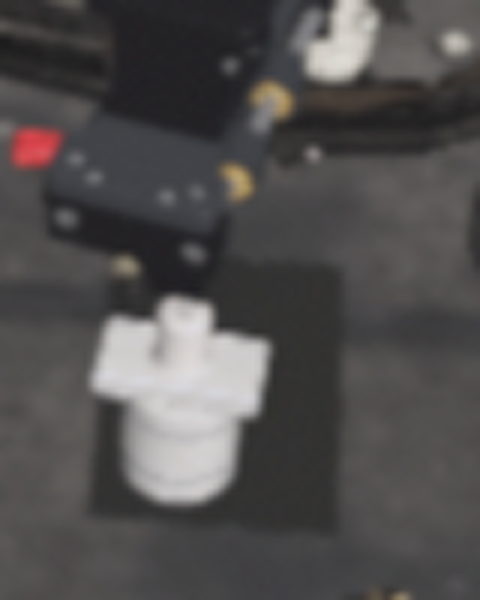

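The foot sits on the block at about (185,370). The force of 3.5 N matches the spring at 28 mm out, so the rod is in the bore. Press on.

To row units: 14 mm / 600 = 0.0233, 13 mm / 600 = 0.0217.

Emit:
{"fn": "inch_along", "kwargs": {"steps": [[0, 0, 0, 0.01, 0, 0, 0], [0, 0, 0, 0.0167, 0, 0, 0], [0, 0, 0, 0.0217, 0, 0, 0], [0, 0, 0, 0.0217, 0, 0, 0], [0, 0, 0, 0.0233, 0, 0, 0], [0, 0, 0, 0.0233, 0, 0, 0]]}}

```text
time_s: 5.5
ee_pos: [596.4, -319.9, 106.9]
eef_rot: [0.001, 0.142, 0.99, -0.0]
force: [-1.2, 5.4, 14.2]
finger_gap: 0.287
grasp_force: 30.0
```

To row units: 1 mm / 600 = 0.0017.

Emit:
{"fn": "inch_along", "kwargs": {"steps": [[0, 0, 0, 0.0017, 0, 0, 0], [0, 0, 0, 0.0017, 0, 0, 0], [0, 0, 0, 0.0017, 0, 0, 0], [0, 0, 0, 0.0017, 0, 0, 0]]}}

```text
time_s: 5.9
ee_pos: [596.6, -320.0, 106.7]
eef_rot: [0.001, 0.142, 0.99, -0.0]
force: [-1.3, 6.3, 20.0]
finger_gap: 0.29
grasp_force: 30.1
```

```bash
python3 -c "
from h import *
e=robot.observe()['ee_pos'];print(e,robot.observe()['force'],rel([454.1-.8,-218,e[2]]))"
```

```text
[ 596.63649501 -320.03642738  106.74775373] [-1.2936199   6.25753105 19.97510368] [166.3  57.5  -0.5]
```

Proved: 20 N and stopped at TCP z 106.8. Casting 1 is next.

To row units: 166 mm / 600 = 0.2767, 120 mm / 600 = 0.2.

Emit:
{"fn": "inch_along", "kwargs": {"steps": [[0, 0, 0, -0.0667, 0, 0, 0], [0, 0, 0, -0.15, 0, 0, 0], [0, 0.0667, 0.0233, -0.15, 0, 0, 0], [0, 0.1333, 0.0467, -0.15, 0, 0, 0], [0, 0.2, 0.07, -0.15, 0, 0, 0], [0, 0.2767, 0.0967, -0.15, 0, 0, 0], [0, 0.2767, 0.0967, -0.15, 0, 0, 0], [0, 0.2767, 0.0967, -0.15, 0, 0, 0], [0, 0.2767, 0.0967, -0.1333, 0, 0, 0], [0, 0.2767, 0.0967, -0.1167, 0, 0, 0], [0, 0.2767, 0.0967, -0.1033, 0, 0, 0], [0, 0.2767, 0.0967, -0.0967, 0, 0, 0]]}}

```text
time_s: 7.1
ee_pos: [453.3, -217.9, 161.4]
eef_rot: [-0.0, 0.142, 0.99, 0.0]
force: [-0.6, -0.4, 3.1]
finger_gap: 0.289
grasp_force: 30.0
```

```bash
python3 - <<'E'
from h import *
s=grab("side");print(robot.observe()["ee_pos"],robot.observe()["force"])
cv2.imwrite("pics/s4z.png",cv2.resize(s[190:310,230:330],None,fx=6,fy=5,interpolation=2))
E
```

```text
[ 453.14591541 -217.76297734  161.29612791] [ 0.35153217 -0.89373603  1.15094126]
```

View pics/s4z.png

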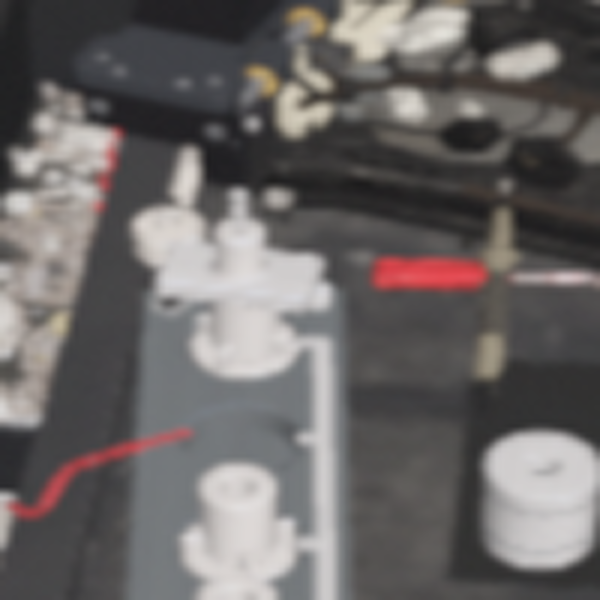

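The foot sits squarely on boss 1 at (240,285), and the spring force says the rod is in the bore. Press in.

To row units: 27 mm / 600 = 0.045, 26 mm / 600 = 0.0433.

Emit:
{"fn": "inch_along", "kwargs": {"steps": [[0, 0, 0, 0.0133, 0, 0, 0], [0, 0, 0, 0.0267, 0, 0, 0], [0, 0, 0, 0.0333, 0, 0, 0], [0, 0, 0, 0.0383, 0, 0, 0], [0, 0, 0, 0.0433, 0, 0, 0], [0, 0, 0, 0.045, 0, 0, 0], [0, 0, 0, 0.045, 0, 0, 0]]}}

```text
time_s: 7.85
ee_pos: [453.1, -217.6, 135.7]
eef_rot: [0.0, 0.142, 0.99, -0.0]
force: [-0.4, -2.3, 4.2]
finger_gap: 0.291
grasp_force: 30.0
```

To row units: 11 mm / 600 = 0.0183, 10 mm / 600 = 0.0167.

Emit:
{"fn": "inch_along", "kwargs": {"steps": [[0, 0, 0, 0.0067, 0, 0, 0], [0, 0, 0, 0.0117, 0, 0, 0], [0, 0, 0, 0.015, 0, 0, 0], [0, 0, 0, 0.0167, 0, 0, 0], [0, 0, 0, 0.0183, 0, 0, 0], [0, 0, 0, 0.0183, 0, 0, 0]]}}

```text
time_s: 8.45
ee_pos: [453.8, -217.9, 126.3]
eef_rot: [0.001, 0.142, 0.99, -0.001]
force: [-2.4, 0.4, 27.2]
finger_gap: 0.288
grasp_force: 30.0
```

Bottomed at about 43.5 mm, so casting 1 is deep. Hold, then go to cavity 3.

To row units: -142 mm / 600 = -0.2367, -97 mm / 600 = -0.1617.

Emit:
{"fn": "inch_along", "kwargs": {"steps": [[0, 0, 0, 0, 0, 0, 0], [0, 0, 0, 0, 0, 0, 0], [0, 0, 0, 0, 0, 0, 0], [0, 0, 0, -0.0667, 0, 0, 0], [0, 0, 0, -0.1117, 0, 0, 0], [0, -0.0333, -0.0817, -0.1117, 0, 0, 0], [0, -0.0667, -0.1617, -0.1117, 0, 0, 0], [0, -0.0967, -0.2367, -0.1117, 0, 0, 0], [0, -0.0967, -0.2367, -0.1117, 0, 0, 0], [0, -0.0967, -0.2367, -0.1117, 0, 0, 0], [0, -0.0967, -0.2367, -0.0833, 0, 0, 0], [0, -0.0967, -0.2367, -0.0633, 0, 0, 0]]}}

```text
time_s: 9.65
ee_pos: [468.5, -368.8, 161.8]
eef_rot: [-0.0, 0.142, 0.99, 0.0]
force: [-0.7, -1.3, 2.6]
finger_gap: 0.29
grasp_force: 30.0
```

```bash
python3 - <<'E'
from h import *
s=grab("side");print(robot.observe()["ee_pos"],robot.observe()["force"])
cv2.imwrite("pics/s5z.png",cv2.resize(s[210:330,230:330],None,fx=6,fy=5,interpolation=2))
E
```

```text
[ 468.20143087 -368.58596538  160.24313928] [-0.60322533 -3.03751561  1.27832862]
```

View pics/s5z.png

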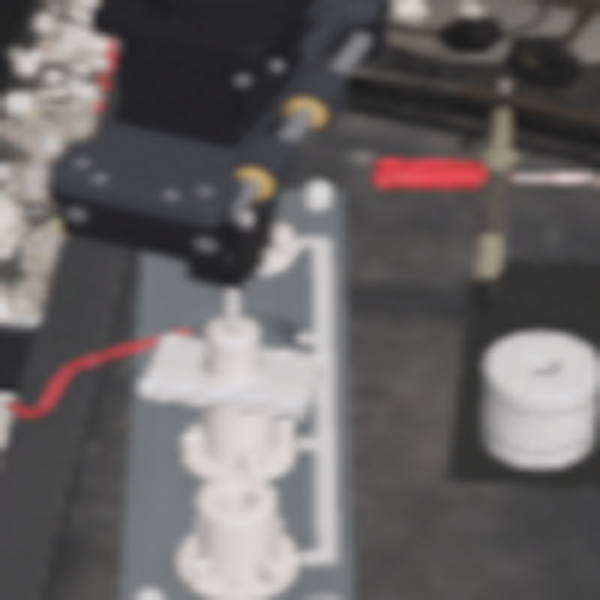

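Foot flat on boss 3 at (232,375). Pressing down.

To row units: 27 mm / 600 = 0.045, 26 mm / 600 = 0.0433.

Emit:
{"fn": "inch_along", "kwargs": {"steps": [[0, 0, 0, 0.0133, 0, 0, 0], [0, 0, 0, 0.0267, 0, 0, 0], [0, 0, 0, 0.0333, 0, 0, 0], [0, 0, 0, 0.0383, 0, 0, 0], [0, 0, 0, 0.0433, 0, 0, 0], [0, 0, 0, 0.045, 0, 0, 0], [0, 0, 0, 0.045, 0, 0, 0]]}}

```text
time_s: 10.4
ee_pos: [469.3, -370.3, 137.6]
eef_rot: [0.001, 0.142, 0.99, -0.001]
force: [-2.2, 5.2, 19.6]
finger_gap: 0.288
grasp_force: 30.1
```

Bottomed at about 32 mm, so cavity 3 is short. Hold, then cavity 4.

To row units: -69 mm / 600 = -0.115, -57 mm / 600 = -0.095.

Emit:
{"fn": "inch_along", "kwargs": {"steps": [[0, 0, 0, 0.0008, 0, 0, 0], [0, 0, 0, 0.0008, 0, 0, 0], [0, 0, 0, 0.0008, 0, 0, 0], [0, 0, 0, 0.0008, 0, 0, 0], [0, 0, 0, -0.05, 0, 0, 0], [0, 0, 0, -0.095, 0, 0, 0], [0, -0.025, -0.0583, -0.095, 0, 0, 0], [0, -0.0483, -0.115, -0.095, 0, 0, 0], [0, -0.0483, -0.115, -0.095, 0, 0, 0], [0, -0.0483, -0.115, -0.095, 0, 0, 0], [0, -0.0483, -0.115, -0.0667, 0, 0, 0], [0, -0.0483, -0.115, -0.0467, 0, 0, 0]]}}

```text
time_s: 11.6
ee_pos: [477.0, -443.7, 163.0]
eef_rot: [-0.0, 0.142, 0.99, -0.0]
force: [-0.4, -0.9, 3.0]
finger_gap: 0.289
grasp_force: 30.0
```

Emit:
{"fn": "inch_along", "kwargs": {"steps": [[0, 0, 0, 0.0033, 0, 0, 0], [0, 0, 0, 0.0067, 0, 0, 0]]}}

```text
time_s: 11.8
ee_pos: [477.2, -444.1, 159.9]
eef_rot: [0.0, 0.142, 0.99, 0.0]
force: [-0.9, 0.2, 3.6]
finger_gap: 0.29
grasp_force: 30.0
```

Force matches the spring, so the rod is in the bore. Press.

To row units: 24 mm / 600 = 0.04, 23 mm / 600 = 0.0383.

Emit:
{"fn": "inch_along", "kwargs": {"steps": [[0, 0, 0, 0.01, 0, 0, 0], [0, 0, 0, 0.0233, 0, 0, 0], [0, 0, 0, 0.03, 0, 0, 0], [0, 0, 0, 0.035, 0, 0, 0], [0, 0, 0, 0.0383, 0, 0, 0], [0, 0, 0, 0.04, 0, 0, 0], [0, 0, 0, 0.04, 0, 0, 0]]}}

```text
time_s: 12.5
ee_pos: [478.4, -445.3, 139.3]
eef_rot: [0.002, 0.142, 0.99, -0.002]
force: [-0.8, 5.5, 30.4]
finger_gap: 0.292
grasp_force: 30.1
```

About 30.5 mm at 30 N, so cavity 4 is short too. Hold and take the gauge back to the mat.

To row units: 234 mm / 600 = 0.39, 188 mm / 600 = 0.3133.

Emit:
{"fn": "inch_along", "kwargs": {"steps": [[0, 0, 0, 0, 0, 0, 0], [0, 0, 0, 0, 0, 0, 0], [0, 0, 0, 0, 0, 0, 0], [0, 0, 0, -0.05, 0, 0, 0], [0, 0, 0, -0.1, 0, 0, 0], [0, -0.025, 0.0783, -0.1, 0, 0, 0], [0, -0.0517, 0.1567, -0.1, 0, 0, 0], [0, -0.0767, 0.235, -0.1, 0, 0, 0], [0, -0.1033, 0.3133, -0.1, 0, 0, 0], [0, -0.1283, 0.39, -0.1, 0, 0, 0], [0, -0.1283, 0.39, -0.1, 0, 0, 0], [0, -0.1283, 0.39, -0.1, 0, 0, 0]]}}

```text
time_s: 13.7
ee_pos: [617.1, -240.6, 194.7]
eef_rot: [-0.001, 0.141, 0.99, 0.0]
force: [0.0, 0.4, -2.6]
finger_gap: 0.287
grasp_force: 30.0
```

Emit:
{"fn": "inch_along", "kwargs": {"steps": [[0, 0, 0, 0.0583, 0, 0, 0], [0, 0, 0, 0.1167, 0, 0, 0], [0, 0, 0, 0.14, 0, 0, 0], [0, 0, 0, 0.15, 0, 0, 0], [0, 0, 0, 0.155, 0, 0, 0], [0, 0, 0, 0.1567, 0, 0, 0], [0, 0, 0, 0.1567, 0, 0, 0]]}}

```text
time_s: 14.4
ee_pos: [617.3, -242.1, 102.7]
eef_rot: [0.001, 0.142, 0.99, -0.0]
force: [-0.6, -0.2, -1.7]
finger_gap: 0.291
grasp_force: 30.0
```

To row units: 9 mm / 600 = 0.015, 7 mm / 600 = 0.0117.

Emit:
{"fn": "inch_along", "kwargs": {"steps": [[0, 0, 0, 0.0067, 0, 0, 0], [0, 0, 0, 0.0117, 0, 0, 0], [0, 0, 0, 0.015, 0, 0, 0], [0, 0, 0, 0.015, 0, 0, 0], [0, 0, 0, 0.015, 0, 0, 0]]}}

```text
time_s: 14.9
ee_pos: [618.0, -242.1, 95.5]
eef_rot: [0.002, 0.142, 0.99, -0.001]
force: [-3.0, 0.9, 18.3]
finger_gap: 0.288
grasp_force: 30.0
```

To row units: -80 mm / 600 = -0.1333, -40 mm / 600 = -0.0667.

Emit:
{"fn": "inch_along", "kwargs": {"steps": [[0, 0, 0, -0.0025, 0, 0, 0], [0, 0, 0, -0.0025, 0, 0, 0], [0.6, 0, 0, -0.0025, 0, 0, 0], [0.6, 0, 0, -0.0025, 0, 0, 0], [0.6, 0, 0, -0.0025, 0, 0, 0], [0.6, 0, 0, -0.0025, 0, 0, 0], [0.6, 0, 0, -0.0667, 0, 0, 0], [0.6, 0, 0, -0.1333, 0, 0, 0]]}}

```text
time_s: 15.7
ee_pos: [616.3, -241.4, 172.3]
eef_rot: [-0.001, 0.142, 0.99, 0.001]
force: [0.6, 0.6, 1.6]
finger_gap: 0.592
grasp_force: 0.0
```

```bash
python3 - <<'E'
from h import *
print(robot.observe()["finger_gap"],rel([477.7,-444.5,175]))
s=grab("side");cv2.imwrite("pics/s6z.png",cv2.resize(s[200:340,230:390],None,fx=4,fy=4,interpolation=2))
E
```

```text
0.5920239964924654 [  75.8 -233.9   -2.6]
```

View pics/s6z.png

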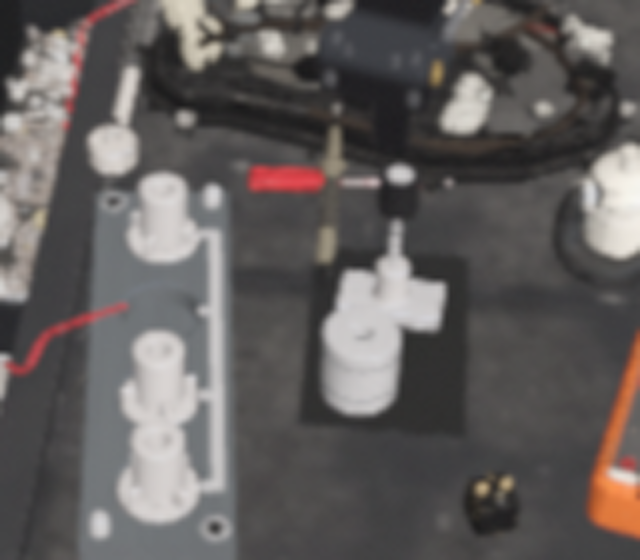

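The gauge stands on the mat at (395,290). Fetch casting 4 (cavity 4).

To row units: -234 mm / 600 = -0.39, 124 mm / 600 = 0.2067.

Emit:
{"fn": "inch_along", "kwargs": {"steps": [[0.55, 0.1267, -0.39, 0, 0, 0, 0], [0.55, 0.1267, -0.39, 0, 0, 0, 0], [0.55, 0.1267, -0.39, 0, 0, 0, 0], [0.55, 0.1267, -0.39, 0, 0, 0, 0], [0.55, 0.1267, -0.39, 0, 0, 0, 0], [0.55, 0.1267, -0.39, 0, 0, 0, 0], [0.55, 0.1267, -0.39, 0, 0, 0, 0], [0.55, 0.1267, -0.39, 0.0833, 0, 0, 0], [0.55, 0.1267, -0.39, 0.15, 0, 0, 0], [0.55, 0.1267, -0.39, 0.1833, 0, 0, 0], [0.55, 0.1267, -0.39, 0.2067, 0, 0, 0], [0.55, 0.1267, -0.39, 0.2067, 0, 0, 0]]}}

```text
time_s: 16.95
ee_pos: [478.3, -443.4, 47.1]
eef_rot: [-0.001, 0.142, 0.99, 0.001]
force: [0.3, -0.4, 0.7]
finger_gap: 0.553
grasp_force: 0.0
```

Emit:
{"fn": "inch_along", "kwargs": {"steps": [[0.3, 0, 0, 0, 0, 0, 0], [0, 0, 0, 0, 0, 0, 0], [0, 0, 0, 0, 0, 0, 0], [0, 0, 0, 0, 0, 0, 0], [0, 0, 0, 0, 0, 0, 0], [0, 0, 0, -0.075, 0, 0, 0], [0, 0, 0, -0.15, 0, 0, 0], [0, 0, 0, -0.2, 0, 0, 0], [0, 0, 0, -0.2, 0, 0, 0]]}}

```text
time_s: 17.85
ee_pos: [479.0, -446.0, 173.4]
eef_rot: [0.003, 0.142, 0.99, -0.002]
force: [0.6, -0.1, -2.4]
finger_gap: 0.337
grasp_force: 30.0
```

```bash
python3 -c "
from h import *
print(rel([590,332,168]),robot.observe()['force'])"
```

```text
[112.9 777.8   1.6] [ 0.55300845 -0.08035895 -2.37260336]
```

The manual's scale: shifts go in shares of 60 cm and turns go in shares of pi rad. Converting my numbers, 389 mm / 600 = 0.6483, 65 mm / 600 = 0.1083.

Emit:
{"fn": "inch_along", "kwargs": {"steps": [[0, 0, 0, -0.07, 0, 0, 0], [0, 0.1083, 0.6483, -0.07, 0, 0, 0], [0, 0.1083, 0.6483, -0.07, 0, 0, 0], [0, 0.1083, 0.6483, -0.07, 0, 0, 0], [0, 0.1083, 0.6483, -0.07, 0, 0, 0], [0, 0.1083, 0.6483, -0.07, 0, 0, 0], [0, 0.1083, 0.6483, -0.07, 0, 0, 0], [0, 0.1083, 0.6483, -0.07, 0, 0, 0], [0, 0.1083, 0.6483, -0.07, 0, 0, 0], [0, 0.1083, 0.6483, -0.07, 0, 0, 0]]}}

```text
time_s: 18.85
ee_pos: [524.9, -48.8, 209.8]
eef_rot: [-0.001, 0.14, 0.99, 0.0]
force: [0.0, 0.5, -1.5]
finger_gap: 0.341
grasp_force: 30.0
```

Emit:
{"fn": "inch_along", "kwargs": {"steps": [[0, 0.1083, 0.6483, 0, 0, 0, 0], [0, 0.1083, 0.6483, 0, 0, 0, 0], [0, 0.1083, 0.6483, 0, 0, 0, 0], [0, 0.1083, 0.6483, 0, 0, 0, 0], [0, 0.1083, 0.6483, 0, 0, 0, 0], [0, 0.1083, 0.6483, 0, 0, 0, 0], [0, 0.1083, 0.6483, 0, 0, 0, 0], [0, 0.1083, 0.6483, 0, 0, 0, 0], [0, 0.1083, 0.6483, 0, 0, 0, 0], [0, 0.1083, 0.6483, 0, 0, 0, 0]]}}

```text
time_s: 19.85
ee_pos: [572.2, 338.3, 209.1]
eef_rot: [-0.001, 0.142, 0.99, -0.001]
force: [0.3, -0.6, -2.0]
finger_gap: 0.338
grasp_force: 30.0
```

```bash
python3 - <<'E'
from h import *
t=grab("top","t7.png");s=grab("side","s7.png")
print(robot.observe()["force"],rel([573,337,215]))
a=cv2.resize(t[150:265,95:225],None,fx=3,fy=3,interpolation=2);b=cv2.resize(s[60:230,230:360],None,fx=3,fy=3,interpolation=2)
h=max(a.shape[0],b.shape[0]);c=np.zeros((h,780,3),np.uint8);c[:a.shape[0],:390]=a;c[:b.shape[0],390:]=b;cv2.imwrite("pics/c7.png",c)
E
```

```text
[-1.34274185 -0.28764802 -0.96230863] [-0.4  0.2 -5.1]
```

View pics/c7.png

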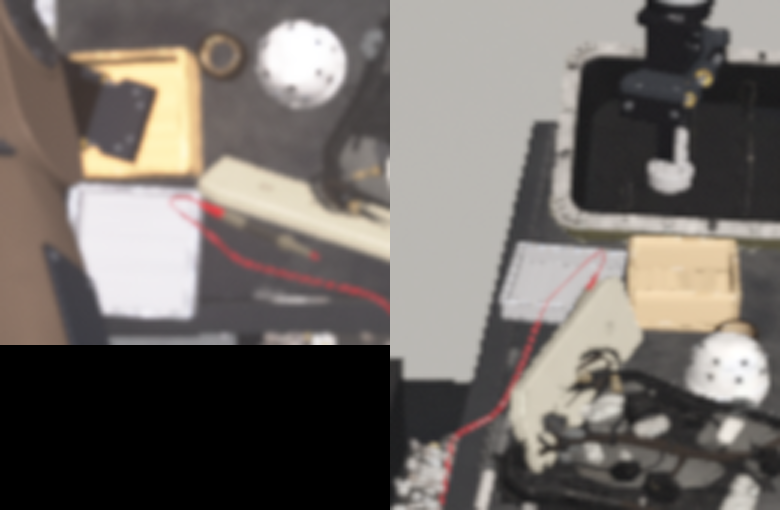

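The casting hangs in the gripper at (670,170), over the box. The beige board beside the box might be tall, so I'll check its height by triangulating its near corner before lowering.

```bash
python3 - <<'E'
from h import *
for z in(0,20,40,60,80,100,120): print(z,ray("top",(170,202.5),z).round(0),ray("side",(301.7,153.3),z).round(0),ray("top",(162,208),z).round(0))
# box corners in side: 
o=lambda p:(230+(p[0]-390+.5)/3-.5,60+(p[1]+.5)/3-.5)
print([ray("side",o(p),50).round(0).tolist() for p in((630,237),(738,238),(740,297),(630,297))])
E
```

```text
0 [550. 271.] [498. 401.] [532. 297.]
20 [548. 265.] [500. 369.] [530. 291.]
40 [546. 260.] [502. 337.] [529. 285.]
60 [544. 254.] [504. 304.] [527. 279.]
80 [542. 248.] [506. 272.] [525. 273.]
100 [540. 243.] [507. 240.] [523. 267.]
120 [538. 237.] [509. 207.] [522. 261.]
[[525.0, 426.0], [658.0, 438.0], [662.0, 302.0], [533.0, 288.0]]
```

The board's top is about 90 mm high at y≤270, and the gripper body stays above 116 mm, so it clears. Lower and release.

To row units: 170 mm / 600 = 0.2833, 166 mm / 600 = 0.2767.

Emit:
{"fn": "inch_along", "kwargs": {"steps": [[0, 0, 0, 0.0833, 0, 0, 0], [0, 0, 0, 0.1667, 0, 0, 0], [0, 0, 0, 0.2333, 0, 0, 0], [0, 0, 0, 0.2633, 0, 0, 0], [0, 0, 0, 0.2767, 0, 0, 0], [0, 0, 0, 0.2833, 0, 0, 0], [0, 0, 0, 0.2833, 0, 0, 0]]}}

```text
time_s: 20.65
ee_pos: [573.2, 337.9, 41.4]
eef_rot: [0.0, 0.143, 0.99, 0.0]
force: [0.5, -0.4, -1.7]
finger_gap: 0.337
grasp_force: 30.0
```

To row units: -160 mm / 600 = -0.2667, -140 mm / 600 = -0.2333.

Emit:
{"fn": "inch_along", "kwargs": {"steps": [[0, 0, 0, 0.005, 0, 0, 0], [0, 0, 0, 0.005, 0, 0, 0], [0.42, 0, 0, 0.005, 0, 0, 0], [0.42, 0, 0, 0.005, 0, 0, 0], [0.42, 0, 0, 0.005, 0, 0, 0], [0.42, 0, 0, -0.0667, 0, 0, 0], [0.5, 0, 0, -0.15, 0, 0, 0], [0.5, 0, 0, -0.2333, 0, 0, 0], [0.5, 0, 0, -0.2667, 0, 0, 0]]}}

```text
time_s: 21.55
ee_pos: [573.7, 338.9, 205.9]
eef_rot: [0.003, 0.142, 0.99, 0.002]
force: [1.0, -0.7, 1.0]
finger_gap: 0.499
grasp_force: 0.0
```

```bash
python3 -c "
from h import *
print(rel([469.5,-370.2,215]),robot.observe()['force'])"
```

```text
[-100.  -709.7  -11.7] [ 0.96304801 -0.72274832  0.99844388]
```

To row units: -355 mm / 600 = -0.5917, -50 mm / 600 = -0.0833.

Emit:
{"fn": "inch_along", "kwargs": {"steps": [[0.5, -0.0833, -0.5917, -0.0133, 0, 0, 0], [0.5, -0.0833, -0.5917, -0.0133, 0, 0, 0], [0.5, -0.0833, -0.5917, -0.0133, 0, 0, 0], [0.5, -0.0833, -0.5917, -0.0133, 0, 0, 0], [0.5, -0.0833, -0.5917, -0.0133, 0, 0, 0], [0.5, -0.0833, -0.5917, -0.0133, 0, 0, 0], [0.5, -0.0833, -0.5917, -0.0133, 0, 0, 0], [0.5, -0.0833, -0.5917, -0.0133, 0, 0, 0], [0.5, -0.0833, -0.5917, -0.0133, 0, 0, 0]]}}

```text
time_s: 22.45
ee_pos: [520.4, -17.6, 208.9]
eef_rot: [0.0, 0.144, 0.99, 0.0]
force: [1.3, -0.5, 0.4]
finger_gap: 0.498
grasp_force: 0.0
```

Emit:
{"fn": "inch_along", "kwargs": {"steps": [[0.55, -0.0833, -0.5917, 0, 0, 0, 0], [0.55, -0.0833, -0.5917, 0, 0, 0, 0], [0.55, -0.0833, -0.5917, 0, 0, 0, 0], [0.55, -0.0833, -0.5917, 0, 0, 0, 0], [0.55, -0.0833, -0.5917, 0, 0, 0, 0], [0.55, -0.0833, -0.5917, 0, 0, 0, 0], [0.55, -0.0833, -0.5917, 0, 0, 0, 0], [0.55, -0.0833, -0.5917, 0, 0, 0, 0], [0.55, -0.0833, -0.5917, 0, 0, 0, 0], [0.55, -0.0833, -0.5917, 0, 0, 0, 0]]}}

```text
time_s: 23.45
ee_pos: [469.1, -369.3, 208.4]
eef_rot: [-0.0, 0.142, 0.99, 0.0]
force: [0.2, 0.5, -0.2]
finger_gap: 0.55
grasp_force: 0.0
```

```bash
python3 -c "
from h import *
print(rel([469.5,-370.2,48]),robot.observe()['force'])"
```

```text
[ -0.7  -0.9 160.4] [ 0.23207325  0.45034862 -0.18981557]
```

To row units: 160 mm / 600 = 0.2667, 140 mm / 600 = 0.2333.

Emit:
{"fn": "inch_along", "kwargs": {"steps": [[0.55, 0, -0.0017, 0.0833, 0, 0, 0], [0.55, 0, -0.0017, 0.1667, 0, 0, 0], [0.55, 0, -0.0017, 0.2333, 0, 0, 0], [0.55, 0, -0.0017, 0.2667, 0, 0, 0], [0.55, 0, -0.0017, 0.2667, 0, 0, 0], [0.3, 0, -0.0017, 0.2667, 0, 0, 0], [0, 0, -0.0017, 0.2667, 0, 0, 0], [0, 0, -0.0017, 0.2667, 0, 0, 0], [0, 0, -0.0017, 0.2667, 0, 0, 0], [0, 0, -0.0017, 0.2667, 0, 0, 0]]}}

```text
time_s: 24.45
ee_pos: [468.9, -370.6, 50.3]
eef_rot: [0.001, 0.143, 0.99, 0.001]
force: [4.8, 10.7, 9.1]
finger_gap: 0.331
grasp_force: 30.0
```

Emit:
{"fn": "inch_along", "kwargs": {"steps": [[0, 0, 0, -0.075, 0, 0, 0], [0, 0, 0, -0.15, 0, 0, 0], [0, 0, 0, -0.2333, 0, 0, 0], [0, 0, 0, -0.275, 0, 0, 0], [0, 0, 0, -0.275, 0, 0, 0]]}}

```text
time_s: 24.95
ee_pos: [469.0, -372.9, 218.6]
eef_rot: [0.003, 0.142, 0.99, -0.002]
force: [0.1, 0.2, -1.8]
finger_gap: 0.329
grasp_force: 30.0
```

```bash
python3 -c "
from h import *
print(rel([613,381,215]),robot.observe()['force'])"
```

```text
[7.440e+01 7.639e+02 2.000e-01] [ 0.07782778  0.16183816 -1.75896938]
```

To row units: 380 mm / 600 = 0.6333, 37 mm / 600 = 0.0617.

Emit:
{"fn": "inch_along", "kwargs": {"steps": [[0, 0.0617, 0.6333, 0, 0, 0, 0], [0, 0.0617, 0.6333, 0, 0, 0, 0], [0, 0.0617, 0.6333, 0, 0, 0, 0], [0, 0.0617, 0.6333, 0, 0, 0, 0], [0, 0.0617, 0.6333, 0, 0, 0, 0], [0, 0.0617, 0.6333, 0, 0, 0, 0], [0, 0.0617, 0.6333, 0, 0, 0, 0], [0, 0.0617, 0.6333, 0, 0, 0, 0], [0, 0.0617, 0.6333, 0, 0, 0, 0]]}}

```text
time_s: 25.85
ee_pos: [539.5, 6.4, 213.1]
eef_rot: [-0.0, 0.141, 0.99, 0.0]
force: [0.1, -0.7, -0.7]
finger_gap: 0.333
grasp_force: 30.0
```

Emit:
{"fn": "inch_along", "kwargs": {"steps": [[0, 0.0617, 0.6333, 0, 0, 0, 0], [0, 0.0617, 0.6333, 0, 0, 0, 0], [0, 0.0617, 0.6333, 0, 0, 0, 0], [0, 0.0617, 0.6333, 0, 0, 0, 0], [0, 0.0617, 0.6333, 0, 0, 0, 0], [0, 0.0617, 0.6333, 0, 0, 0, 0], [0, 0.0617, 0.6333, 0, 0, 0, 0], [0, 0.0617, 0.6333, 0, 0, 0, 0], [0, 0.0617, 0.6333, 0, 0, 0, 0], [0, 0.0617, 0.6333, 0, 0, 0, 0]]}}

```text
time_s: 26.85
ee_pos: [611.1, 377.5, 212.4]
eef_rot: [-0.001, 0.142, 0.99, -0.001]
force: [-0.5, 0.0, -1.1]
finger_gap: 0.328
grasp_force: 30.0
```

```bash
python3 -c "
from h import *
print(rel([613,378,41]),robot.observe()['force'])"
```

```text
[ -1.8   1.3 171.4] [-0.54833082  0.00491891 -1.09687173]
```

To row units: 171 mm / 600 = 0.285, 167 mm / 600 = 0.2783.

Emit:
{"fn": "inch_along", "kwargs": {"steps": [[0, -0.0033, 0, 0.0833, 0, 0, 0], [0, -0.0033, 0, 0.1667, 0, 0, 0], [0, -0.0033, 0, 0.2333, 0, 0, 0], [0, -0.0033, 0, 0.2667, 0, 0, 0], [0, -0.0033, 0, 0.2783, 0, 0, 0], [0, -0.0033, 0, 0.285, 0, 0, 0], [0, -0.0033, 0, 0.285, 0, 0, 0], [0, -0.0033, 0, 0.285, 0, 0, 0]]}}

```text
time_s: 27.65
ee_pos: [613.9, 377.4, 44.2]
eef_rot: [0.001, 0.143, 0.99, 0.001]
force: [-0.5, -0.6, -0.5]
finger_gap: 0.331
grasp_force: 30.0
```

To row units: -165 mm / 600 = -0.275, -140 mm / 600 = -0.2333.

Emit:
{"fn": "inch_along", "kwargs": {"steps": [[0, 0, 0, 0.005, 0, 0, 0], [0, 0, 0, 0.005, 0, 0, 0], [0.42, 0, 0, 0.005, 0, 0, 0], [0.42, 0, 0, 0.005, 0, 0, 0], [0.42, 0, 0, 0.005, 0, 0, 0], [0.42, 0, 0, -0.0667, 0, 0, 0], [0.5, 0, 0, -0.15, 0, 0, 0], [0.5, 0, 0, -0.2333, 0, 0, 0], [0.5, 0, 0, -0.275, 0, 0, 0]]}}

```text
time_s: 28.55
ee_pos: [614.1, 377.9, 212.7]
eef_rot: [0.002, 0.142, 0.99, 0.002]
force: [0.7, 0.5, -0.7]
finger_gap: 0.495
grasp_force: 0.0
```

```bash
python3 -c "
from h import *
print(rel([453.9,-218,215]),robot.observe()['force'])"
```

```text
[ -14.3 -616.9   -4.6] [ 0.66946388  0.54287582 -0.65986768]
```

To row units: -308 mm / 600 = -0.5133, -7 mm / 600 = -0.0117.

Emit:
{"fn": "inch_along", "kwargs": {"steps": [[0.55, -0.0117, -0.5133, 0, 0, 0, 0], [0.55, -0.0117, -0.5133, 0, 0, 0, 0], [0.55, -0.0117, -0.5133, 0, 0, 0, 0], [0.55, -0.0117, -0.5133, 0, 0, 0, 0], [0.55, -0.0117, -0.5133, 0, 0, 0, 0], [0.55, -0.0117, -0.5133, 0, 0, 0, 0], [0.55, -0.0117, -0.5133, 0, 0, 0, 0]]}}

```text
time_s: 29.25
ee_pos: [531.9, 76.3, 208.0]
eef_rot: [-0.0, 0.144, 0.99, -0.0]
force: [0.3, 0.1, -0.3]
finger_gap: 0.549
grasp_force: 0.0
```

Emit:
{"fn": "inch_along", "kwargs": {"steps": [[0.55, -0.0117, -0.5133, 0, 0, 0, 0], [0.55, -0.0117, -0.5133, 0, 0, 0, 0], [0.55, -0.0117, -0.5133, 0, 0, 0, 0], [0.55, -0.0117, -0.5133, 0, 0, 0, 0], [0.55, -0.0117, -0.5133, 0, 0, 0, 0], [0.55, -0.0117, -0.5133, 0, 0, 0, 0], [0.55, -0.0117, -0.5133, 0, 0, 0, 0], [0.55, -0.0117, -0.5133, 0, 0, 0, 0], [0.55, -0.0117, -0.5133, 0, 0, 0, 0]]}}

```text
time_s: 30.15
ee_pos: [453.4, -216.5, 207.6]
eef_rot: [-0.0, 0.142, 0.99, 0.0]
force: [-0.5, 0.2, 0.4]
finger_gap: 0.554
grasp_force: 0.0
```

```bash
python3 -c "
from h import *
print(rel([453.9,-218,48]),robot.observe()['force'])"
```

```text
[ -1.   -1.3 159.6] [-0.48101324  0.1990004   0.43455809]
```

To row units: 160 mm / 600 = 0.2667, 140 mm / 600 = 0.2333.

Emit:
{"fn": "inch_along", "kwargs": {"steps": [[0.55, -0.0017, -0.0017, 0.0833, 0, 0, 0], [0.55, -0.0017, -0.0017, 0.1667, 0, 0, 0], [0.55, -0.0017, -0.0017, 0.2333, 0, 0, 0], [0.55, -0.0017, -0.0017, 0.2667, 0, 0, 0], [0.55, -0.0017, -0.0017, 0.2667, 0, 0, 0], [0.3, -0.0017, -0.0017, 0.2667, 0, 0, 0], [0, -0.0017, -0.0017, 0.2667, 0, 0, 0], [0, -0.0017, -0.0017, 0.2667, 0, 0, 0], [0, -0.0017, -0.0017, 0.2667, 0, 0, 0], [0, -0.0017, -0.0017, 0.2667, 0, 0, 0]]}}

```text
time_s: 31.15
ee_pos: [454.2, -218.8, 48.8]
eef_rot: [0.001, 0.143, 0.99, -0.0]
force: [1.1, 3.6, 8.7]
finger_gap: 0.324
grasp_force: 30.0
```

Emit:
{"fn": "inch_along", "kwargs": {"steps": [[0, 0, 0, -0.075, 0, 0, 0], [0, 0, 0, -0.15, 0, 0, 0], [0, 0, 0, -0.2333, 0, 0, 0], [0, 0, 0, -0.275, 0, 0, 0], [0, 0, 0, -0.275, 0, 0, 0]]}}

```text
time_s: 31.65
ee_pos: [454.7, -219.4, 216.5]
eef_rot: [0.003, 0.142, 0.99, -0.001]
force: [-0.4, -0.1, -2.1]
finger_gap: 0.326
grasp_force: 30.0
```

```bash
python3 -c "
from h import *
print(rel([450,363,215]),robot.observe()['force'])"
```

```text
[168.7 557.5  -0.8] [-0.41409195 -0.06823104 -2.08689417]
```

To row units: 279 mm / 600 = 0.465, 84 mm / 600 = 0.14.

Emit:
{"fn": "inch_along", "kwargs": {"steps": [[0, 0.14, 0.465, 0, 0, 0, 0], [0, 0.14, 0.465, 0, 0, 0, 0], [0, 0.14, 0.465, 0, 0, 0, 0], [0, 0.14, 0.465, 0, 0, 0, 0], [0, 0.14, 0.465, 0, 0, 0, 0], [0, 0.14, 0.465, 0, 0, 0, 0], [0, 0.14, 0.465, 0, 0, 0, 0]]}}

```text
time_s: 32.35
ee_pos: [450.7, 76.3, 211.7]
eef_rot: [-0.001, 0.14, 0.99, 0.0]
force: [-0.6, -0.8, -1.9]
finger_gap: 0.327
grasp_force: 30.0
```

Emit:
{"fn": "inch_along", "kwargs": {"steps": [[0, 0.14, 0.465, 0, 0, 0, 0], [0, 0.14, 0.465, 0, 0, 0, 0], [0, 0.14, 0.465, 0, 0, 0, 0], [0, 0.14, 0.465, 0, 0, 0, 0], [0, 0.14, 0.465, 0, 0, 0, 0], [0, 0.14, 0.465, 0, 0, 0, 0], [0, 0.14, 0.465, 0, 0, 0, 0], [0, 0.14, 0.465, 0, 0, 0, 0], [0, 0.14, 0.465, 0.0833, 0, 0, 0], [0, 0.14, 0.465, 0.1667, 0, 0, 0], [0, 0.14, 0.465, 0.2167, 0, 0, 0], [0, 0.14, 0.465, 0.2167, 0, 0, 0]]}}

```text
time_s: 33.55
ee_pos: [448.5, 361.1, 78.9]
eef_rot: [-0.003, 0.143, 0.99, -0.002]
force: [0.0, 0.7, -0.8]
finger_gap: 0.324
grasp_force: 30.0
```

```bash
python3 -c "
from h import *
print(rel([450,363,35.8]),robot.observe()['force'],robot.observe()['finger_gap'])"
```

```text
[-1.1  2.5 43.1] [ 0.03772438  0.72509727 -0.80433835] 0.3235570232109999
```

To row units: 43 mm / 600 = 0.0717, 42 mm / 600 = 0.07.

Emit:
{"fn": "inch_along", "kwargs": {"steps": [[0, 0, 0, 0.0417, 0, 0, 0], [0, 0, 0, 0.0583, 0, 0, 0], [0, 0, 0, 0.0667, 0, 0, 0], [0, 0, 0, 0.07, 0, 0, 0], [0, 0, 0, 0.07, 0, 0, 0], [0, 0, 0, 0.0717, 0, 0, 0], [0, 0, 0, 0.0717, 0, 0, 0]]}}

```text
time_s: 34.25
ee_pos: [450.0, 364.1, 40.2]
eef_rot: [0.0, 0.142, 0.99, 0.0]
force: [-0.4, -0.1, -0.5]
finger_gap: 0.325
grasp_force: 30.0
```

To row units: 5 mm / 600 = 0.0083, 4 mm / 600 = 0.0067.

Emit:
{"fn": "inch_along", "kwargs": {"steps": [[0, 0, 0, 0.0033, 0, 0, 0], [0, 0, 0, 0.0067, 0, 0, 0], [0, 0, 0, 0.0083, 0, 0, 0], [0, 0, 0, 0.0083, 0, 0, 0]]}}

```text
time_s: 34.65
ee_pos: [450.0, 364.2, 35.8]
eef_rot: [0.0, 0.142, 0.99, 0.0]
force: [-3.0, -1.5, 14.0]
finger_gap: 0.326
grasp_force: 30.0
```

Contact with the tray floor. Release, rise and back off so the cameras can see.

To row units: -175 mm / 600 = -0.2917, -140 mm / 600 = -0.2333.

Emit:
{"fn": "inch_along", "kwargs": {"steps": [[0, 0, 0, -0.0008, 0, 0, 0], [0.45, 0, 0, -0.0008, 0, 0, 0], [0.5, 0, 0, -0.0008, 0, 0, 0], [0.5, 0, 0, -0.0008, 0, 0, 0], [0.5, 0, 0, -0.0667, 0, 0, 0], [0.5, 0, 0, -0.15, 0, 0, 0], [0.5, 0, 0, -0.2333, 0, 0, 0], [0.5, 0, 0, -0.2917, 0, 0, 0]]}}

```text
time_s: 35.45
ee_pos: [450.1, 364.2, 212.8]
eef_rot: [0.001, 0.142, 0.99, 0.001]
force: [1.2, 0.2, -0.7]
finger_gap: 0.497
grasp_force: 0.0
```

Emit:
{"fn": "inch_along", "kwargs": {"steps": [[0.5, -0.1333, -0.4, -0.0167, 0, 0, 0], [0.5, -0.1333, -0.4, -0.0167, 0, 0, 0], [0.5, -0.1333, -0.4, -0.0167, 0, 0, 0], [0.5, -0.1333, -0.4, -0.0167, 0, 0, 0], [0.5, -0.1333, -0.4, -0.0167, 0, 0, 0], [0.5, -0.1333, -0.4, -0.0167, 0, 0, 0], [0.5, -0.1333, -0.4, -0.0167, 0, 0, 0]]}}

```text
time_s: 36.15
ee_pos: [459.1, 110.1, 219.7]
eef_rot: [0.0, 0.144, 0.99, 0.0]
force: [-0.2, -0.5, -0.1]
finger_gap: 0.499
grasp_force: 0.0
```

```bash
python3 - <<'E'
from h import *
t=grab("top","t8.png");s=grab("side","s8.png")
a=cv2.resize(t[155:260,100:230],None,fx=3,fy=3,interpolation=2);b=cv2.resize(s[115:350,230:360],None,fx=2.55,fy=2.55,interpolation=2)
c=np.zeros((600,800,3),np.uint8);c[:a.shape[0],:390]=a;c[:b.shape[0],400:400+b.shape[1]]=b
d=cv2.resize(t[160:260,290:420],None,fx=2.8,fy=2.8,interpolation=2);c[318:318+d.shape[0],:d.shape[1]]=d;cv2.imwrite("pics/c8.png",c)
t0=cv2.imread("pics/top0.png")
for p in((273,247),(437,230)): 
    sl=np.s_[p[1]-14:p[1]+15,p[0]-20:p[0]+21]; print("diff",cv2.absdiff(t[sl],t0[sl]).mean())
E
```

```text
diff 2.1337258200168208
diff 2.2419400056069527
```

View pics/c8.png

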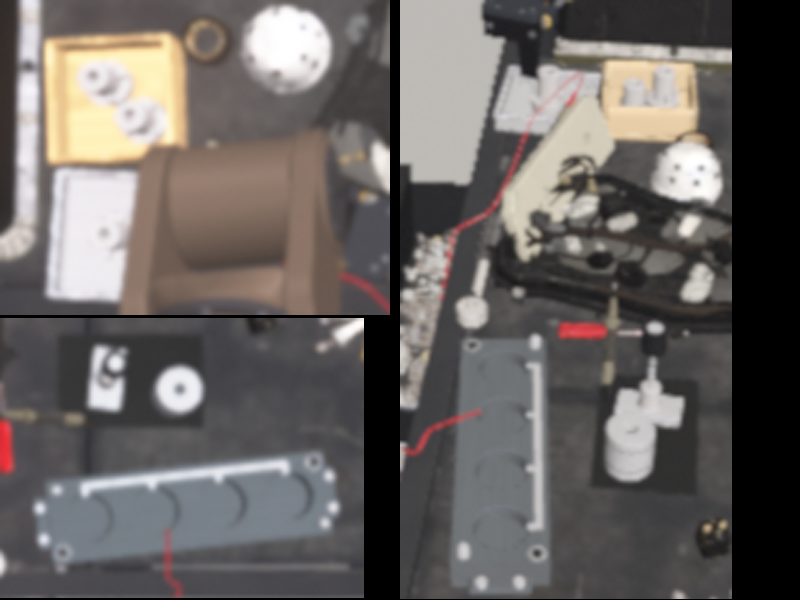

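Both short castings stand in the box at (105,78) and (140,120), and the deep one is upright in the tray at (107,235). The mould is empty, the gauge stands on the mat at (107,372), and the ratchet and torch have not moved.

```bash
python3 -c "
from station import robot, vision, ticket
print(ticket.sign_off())"
```

```text
the job is handed in; nothing more can be done
None
```

The job is handed in; sign-off gave no verdict. After I proved the gauge, the bores read about 43.5 mm (cavity 1, now upright in the tray), 32 mm and 30.5 mm (cavities 3 and 4, now in the box); cavity 2 was empty, the gauge stands on its mat, and the ratchet and torch look unmoved in the last picture.

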